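# Close and bolt the guard of the alternator test rig

### The arm

A 6-joint arm with a two-finger parallel gripper is mounted at the origin on the work surface. World frame = base frame: x ahead of the robot, y to its left, z up, the work surface at z = 0. Lengths are in mm, angles in rad, forces in N, time in s.
With the tool pointing down it reaches from about 250 to 725 mm from the base axis. Payload 9.7 kg.
Tool frame: the origin (TCP) lies on the centre line of the jaws, within the pads' length; the fingertips stand 17 mm ahead of it and the grasp point (between the pads) lies 2 mm behind it; z points along the fingers, y is the line along which they close (so a half turn about z gives the same grasp; the last joint's range is limited). The gripper opens to 85 mm and grips with 20 to 120 N. Pads are 22 mm wide; open, the fingers measure 114 mm over their backs; the gripper's body (76 mm by 85 mm) begins 54 mm behind the grasp point. The pads swing forward as they close: fully open they stand 13 mm farther back than shut.
Start: joints at [-1.282, 0.087, 0.176, 1.66, 0, 1.571], TCP at [156.638, -527.22, 248.284] pointing down, gripper open.
Joint ranges: [-3.13, 3.13], [-0.85, 1.81], [-1.15, 1.24], [-2.2, 2.28], [-1.44, 1.52], [-3.14, 3.14]. Speed limits (rad/s): [2.22, 2.22, 2.57, 3.14, 3.14, 3.14].

### API

Orientations are given as a unit quaternion [w, x, y, z].
In Python, from rig import * gives the robot as it stands.
- The arm moves only by the tool arm_command, never from a script. Its argument "deltas" is a list of rows, each an object of numbers: "tx", "ty", "tz": the shift along the tool's x, y, z in cm; "ax", "ay", "az": the turn, a rotation vector about the tool's x, y, z in rad; "hand": the finger opening in cm, from 0 to 8.54. In form: [{"tx": .., "ty": .., "tz": .., "ax": .., "ay": .., "az": .., "hand": ..}, ...]. A call has 1 to 5 rows; each row shifts and turns the commanded pose from where the row before left it, along the tool's axes as they then stand; what a row does not reach is not made up. A row lasts 1/8 s, in which the tool goes at most 62.5 mm and 10.7 degrees, less where a joint would pass 70% of its speed; a pose out of reach is approached as far as the arm can. A call with a gripper value outside its range is refused whole. The fingers move at their own pace and stop on an object; "squeeze" is the grip in N (left out, the last holds). Time passes only in rows, so rows that do not move let the fingers close. It gives the time, the measured TCP pose, the force, the opening and the grip force at its end, in the units of the state.
- sense(): the state, without advancing time (a new reading comes with each control period).
- camera(name): name is "side" or "top" or "wrist"; returns (picture, depth): 480x640x3 uint8, red, green, blue; 480x640 float32, mm along the optical axis (not along the pixel's ray), 0 where there is no reading.
- camera_params(name): a dict with "fov_y" (degrees; the focal length in pixels is half the picture's height over the tangent of half this angle, whatever the lens; pixels are square), "cx", "cy" (the principal point, pixels), "R" (3x3) and "t" (3): a world point X has camera coordinates R X + t. Camera axes: x right, y down, z forward; pixel columns grow to the right and rows downward; lengths in mm; the calibration is good to about 2 mm. A picture is of the moment at which its call begins: read the wrist's pose just before it. camera_params takes no time and is no camera call; for the wrist camera it gives the pose at the moment of the call.
- close_job(): hands the job in; it is judged then, once.
Trained networks look in the newest picture that a camera, given by its name, has taken for a name from the list of things; names that differ only in an ending like _2 or _b are one class to them, and where a whole thing is asked for, a point or a joint stands for the part that bears it (a point fixed in the world has none). Each returns a list of dicts, best first, with "confidence" (0 to 1); they miss things now and then, are a little off and sometimes report something else, mostly with a low value. They report only what shows in the picture. A call takes as long as a camera call.
- cut_out(name, camera): "pixels" (480x640 bool, what is visible of it) and "extent" ([left, top, right, bottom] in pixels, round what is visible of it).
- spot_point(name, camera): "pixel" ([column, row] in pixels: a listed point, or the origin of a listed thing).
The state is a dict: "time": time; "q": joint angles; "joint_velocities": joint speeds; "joint_efforts": joint torques, N m; "tool_pos": TCP position; "ee_rot": TCP orientation; "wrist_force": force on the tool from outside, world axes, zero at the start; "moment": the same for the moment, N m; "grip_width": opening from 0.0 (shut) to 1.0 (fully open); "grip_force": force on a finger pad.
Only numpy, scipy, OpenCV 4.12 (cv2) and the standard library are available. Lean on these libraries where they do the work, as an engineer would, in place of code of your own. Each camera call takes 0.05 s, during which the arm holds its last target. There are 200 camera calls.

### The job

Close the sliding guard door of the alternator test rig: push it along its track until it is home against the rubber seal of the frame, squeeze it against the seal just firmly enough, without forcing it, for the drop bolt to line up with the hole in the strike plate, and push the bolt fully down so that the door stays shut. Let go, and leave the other things on the bench where they are.

Things in the scene. Friction and masses are not known exactly. Their poses are not given: they have to be found in the camera images.
- rig: alternator test rig, grey base 355x520x30 mm, open-topped guard of aluminium profile and clear panes, 225 high, fixed to the bench. Origin: under the base, bottom; x to its back, y along the door track to the closing jamb, z up. Steel door track along its front at x -157, tops at z 225. Right half of the front is a fixed pane, the door closes the left half.
- door (a joint): slide of the guard door along the rig's y, m; grows as it opens (door moves to the rig's -y), 0.205 wide open; about 3 N drag, 0.6 to 1.3 kg, no spring. It meets the seal on the jamb at 4 mm nominally, the bolt is over its hole at 0 nominally; but jamb, seal and strike plate are one slotted piece, set by hand up to 10 mm either way along y: both values shift with it, unmeasured.
- guard_door: framed clear door 235 wide, 171 high, 20 thick, in front of the rig; its origin coincides with the rig's when joint door is 0. Closing edge at y 205, stile behind it carries the bolt in a guide block (z 169 to 205) and a black pull handle below. The jamb's full-height black rubber seal is springy: 3 N per mm, 10 mm deep; more than 25 N of squeeze damages it, and it pushes the door back if let go.
- bolt (a joint): travel of the drop bolt, m: 0 raised, 0.022 fully down; about 3 N to slide, stays where left. 12 mm rod, flat tip; at 4 mm travel the tip reaches the 6 mm steel strike plate on the jamb, whose hole is 15 mm wide: it enters if the door is within 1.5 mm of centred, where the seal is squeezed 4 mm (12 N, plus 3 N drag); else it stops on the plate. Pressing on the plate with over 25 N damages it.
- knob (a point): middle of the bolt's black knob, an upright cylinder 30 mm across, 34 high (17 up and down from here), at rig x -181, y 189 less the door value, height 278 mm raised and 256 bolted. Nothing stands beside it above 225 mm (door track top), so it can be gripped from above, to slide the door as well as to press the bolt down while the door is held against the seal.
- spray_can: white spray can, 66 mm across, 190 high, standing; origin under its centre. Not part of the job.
- spanner: steel spanner 190 mm long lying along its x; origin under its middle. Not part of the job.
- socket: steel deep socket, 34 mm across, 60 high, standing; origin under its centre. Not part of the job.

How it is judged:
By the outcome, as a careful person would: the job done as asked, in the order asked, and still so for the second after the job is handed in, with the robot touching nothing.
It also fails if it takes over 48 s, if anything falls off the work surface, if the arm or the gripper's body presses on something with over 40 N, if the wrist force passes 120 N, or if a joint passes its speed limit or range.

## Working session

There is one attempt and no reset: what is moved stays moved. The work goes in short steps, Python scripts to look and compute and a tool call to move; the robot and the scene stay as the last step left them, time stands still between calls to the robot, and variables do not carry over. Pictures are saved under pics/ and viewed, at most 10 in all, crops included, and the job is handed in when it is done.

Besides the shell and the picture viewer there is one more tool, called after "Emit:" in YAML: its name, and indented under it one key for each argument. arm_command: Moves the arm, as the interface text tells. Its arguments: {"type":"object","properties":{"deltas":{"type":"array"},"squeeze":{"type":"number"}},"required":["deltas"]}

```bash
mkdir -p pics; cat > h.py <<'E'
from rig import *
import numpy as np, cv2
def ray(p,px):
    f=240/np.tan(np.radians(p["fov_y"])/2); R=np.array(p["R"]);t=np.array(p["t"])
    d=np.array([(px[0]-p["cx"])/f,(px[1]-p["cy"])/f,1.0])
    return -R.T@t, R.T@d   # point = o + depth*d
def tri(a,b):
    A=[];B=[]
    for o,d in (a,b):
        d=d/np.linalg.norm(d);P=np.eye(3)-np.outer(d,d);A.append(P);B.append(P@o)
    X=np.linalg.solve(sum(A),sum(B))
    return X,[float(np.linalg.norm(P@X-b)) for P,b in zip(A,B)]
E
python3 - <<'E'
from h import *
s=sense();print(s["time"],s["tool_pos"],s["ee_rot"],s["wrist_force"])
rays={}
ims=[]
for c in("side","top"):
    im,dep=camera(c);p=camera_params(c);ims.append(im);print(c,p["fov_y"],np.round(p["R"],3).tolist(),p["t"])
    for n in("knob","rig","guard_door","spray_can","socket","spanner"):
        for r in spot_point(n,c)[:2]:
            u=r["pixel"];o,d=ray(p,u);i,j=int(round(u[1])),int(round(u[0]))
            z=dep[i,j] if 0<=i<480 and 0<=j<640 else 0
            print(c,n,round(r["confidence"],2),np.round(u,1),np.round(o+z*d)); rays.setdefault(n,{}).setdefault(c,(o,d))
for n,v in rays.items():
    if len(v)==2: print(n,tri(v["side"],v["top"]))
for c,im in zip(("side","top"),ims): cv2.imwrite(f"pics/{c}0.png",im[:,:,::-1])
E
```

```text
0.0 [ 156.57285047 -527.02247912  247.56364612] [-6.75088746e-04  9.89592322e-01  1.43897775e-01 -1.00395735e-04] [-0.2365476   0.40762619 -0.19255546]
side 45.462311857553104 [[0.849, 0.528, 0.017], [0.378, -0.585, -0.718], [-0.37, 0.616, -0.696]] [-491.69169564  -45.41038331 1600.42451757]
side knob 0.56 [310.9 220.8] [541.   3. 287.]
side rig 0.57 [358.9 354.3] [715. -69.  27.]
side socket 0.52 [185.7 349.5] [ 386. -268.   31.]
side socket 0.5 [320.6 209.8] [370. 321.   6.]
side spanner 0.65 [320.7 209.6] [370. 322.   7.]
side spanner 0.6 [185.4 351. ] [ 384. -269.   25.]
top 43.60614939573955 [[-0.001, -1.0, -0.003], [-0.982, 0.001, -0.188], [0.188, 0.003, -0.982]] [  66.00647446  582.61630408 1489.43495977]
top knob 0.66 [339.8 240.3] [530.  10. 297.]
top knob 0.43 [438.5 320.5] [ 370. -244.   60.]
top rig 0.94 [352.2 197.8] [695. -34.  28.]
top guard_door 0.38 [337.7 240.2] [531.  15. 295.]
top spray_can 0.95 [184.9 261.4] [508. 379. 138.]
top socket 0.69 [439.4 320.2] [ 371. -247.   59.]
top spanner 0.86 [208.9 326.6] [358. 339.   8.]
knob (array([534.73244535,  10.19491121, 277.49053864]), [1.3318412704797893, 1.3318412704797782])
rig (array([704.24720684, -38.97674639, -17.0649618 ]), [2.9231311469260235, 2.923131146926202])
socket (array([ 372.82782758, -257.39081075,    9.0451205 ]), [0.8340276115817555, 0.8340276115816512])
spanner (array([358.0186575 , 342.08624164, -13.03471979]), [0.5481125551169037, 0.5481125551168986])
```

View pics/side0.png

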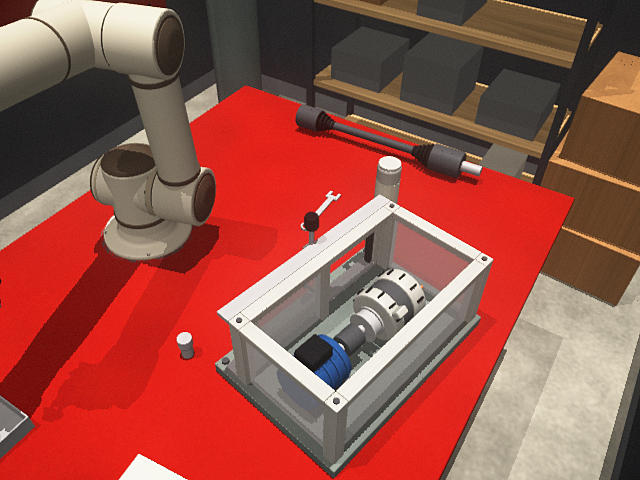

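View pics/top0.png

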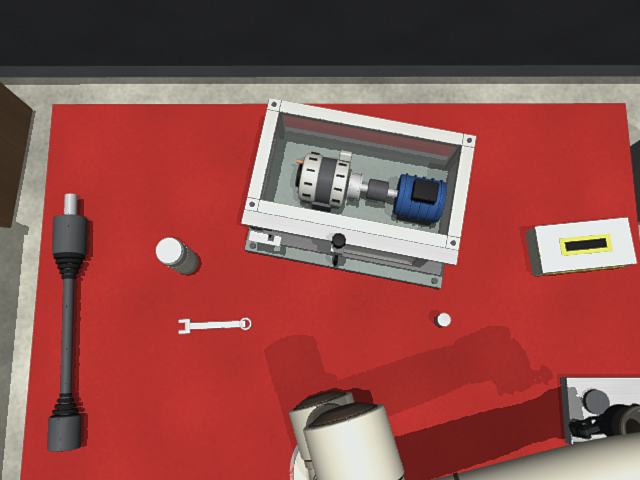

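The side view shows the knob at (311,221) and the top view has it at (339,240). Triangulated, that is (535,10,277), which fits the stated 278. In the top picture the front rail runs from (244,222) to (457,262), so the rig is turned about -10.6°. The socket is at (443,320), the spanner at (215,325) and the can at (178,255). All three are clear of the path. Next I'll get the yaw precisely.

```bash
cat >> h.py <<'E'
from scipy.spatial.transform import Rotation as Ro
def rot(s): q=np.array(s["ee_rot"]);return Ro.from_quat([*q[1:],q[0]])
def plan(target,yawx,s=None):
    """total tool-frame shift (cm) and turn (rad), tool down with x at yawx"""
    s=s or sense();R=rot(s);c,q=np.cos(yawx),np.sin(yawx)
    G=Ro.from_matrix(np.array([[c,q,0],[q,-c,0],[0,0,-1]]))
    print("t",round(s["time"],2),"pos",np.round(s["tool_pos"],1),"q",np.round(s["q"],2),"F",np.round(s["wrist_force"],1))
    print("shift cm",np.round(R.inv().apply(np.array(target)-s["tool_pos"])/10,2),"turn",np.round((R.inv()*G).as_rotvec(),3))
E
python3 - <<'E'
from h import *
im,dep=camera("top");p=camera_params("top")
f=240/np.tan(np.radians(p["fov_y"])/2);v,u=np.mgrid[:480,:640]
D=np.stack([(u-p["cx"])/f,(v-p["cy"])/f,np.ones_like(u)],-1)*dep[...,None]
W=(D-np.array(p["t"]))@np.array(p["R"])
m=(abs(W[...,2]-225)<8)&(W[...,0]>450)&(abs(W[...,1])<330)&(dep>0)
n,l,st,_=cv2.connectedComponentsWithStats(m.astype(np.uint8)); k=1+np.argmax(st[1:,4])
P=W[l==k];print(len(P),np.median(P[:,2]),cv2.minAreaRect(P[:,:2].astype(np.float32)))
r=cut_out("rig","top")
if r: print(r[0]["extent"])
# back rail straight outer edge and front edge by column extremes
L=(l==k)
for nm,fn in(("back",np.min),("front",np.max)):
    q=[W[fn(np.where(L[:,c])[0]),c,:2] for c in range(285,455) if L[:,c].any() and not (nm=="front" and 325<c<350)]
    a=np.polyfit([b[1] for b in q],[b[0] for b in q],1); print(nm,a,np.degrees(np.arctan(a[0])))
E
```

```text
10963 225.15828905007916 ((689.8268432617188, -40.58917236328125), (501.1025695800781, 316.6844177246094), 78.85739135742188)
[236.4, 99.6, 477.7, 289.4]
back [1.96853339e-01 8.55573501e+02] 11.136471881111072
front [1.97372213e-01 5.37710989e+02] 11.165089291658802
```

Emit:
arm_command:
  deltas:
    - {"tz": -5}
    - {"tz": -5}

```text
$.deltas[0]: bad value
```

Emit:
arm_command:
  deltas:
    - {"tx": 0, "ty": 0, "tz": -5, "ax": 0, "ay": 0, "az": 0, "hand": 8.5}
    - {"tx": 0, "ty": 0, "tz": -5, "ax": 0, "ay": 0, "az": 0, "hand": 8.5}

```text
time: 1.05
tool_pos: [156.5, -526.8, 349.2]
ee_rot: [-0.001, 0.99, 0.144, -0.0]
wrist_force: [1.0, -0.7, 0.8]
grip_width: 0.995
grip_force: 0.0
```

```bash
python3 -c "
from h import *
plan([533,9,370],-0.1946)"
```

```text
t 1.05 pos [ 156.5 -526.8  349.2] q [-1.28  0.15  0.45  1.87 -0.    1.57] F [ 1.  -0.7  0.8]
shift cm [ 51.35 -40.64  -2.04] turn [-0.001  0.     0.483]
```

Emit:
arm_command:
  deltas:
    - {"tx": 4.3, "ty": -3.4, "tz": -0.2, "ax": 0, "ay": 0, "az": 0, "hand": 8.5}
    - {"tx": 4.3, "ty": -3.4, "tz": -0.2, "ax": 0, "ay": 0, "az": 0, "hand": 8.5}
    - {"tx": 4.3, "ty": -3.4, "tz": -0.2, "ax": 0, "ay": 0, "az": 0, "hand": 8.5}
    - {"tx": 4.3, "ty": -3.4, "tz": -0.2, "ax": 0, "ay": 0, "az": 0, "hand": 8.5}
    - {"tx": 4.3, "ty": -3.4, "tz": -0.2, "ax": 0, "ay": 0, "az": 0, "hand": 8.5}

```text
time: 1.68
tool_pos: [315.0, -301.5, 358.5]
ee_rot: [0.0, 0.99, 0.144, 0.0]
wrist_force: [-0.1, -1.1, -0.4]
grip_width: 0.994
grip_force: 0.0
```

```bash
python3 -c "
from h import *
plan([533,9,370],-0.1946)"
```

```text
t 1.68 pos [ 315.  -301.5  358.5] q [-0.76 -0.11  0.2   1.88  0.    2.09] F [-0.1 -1.1 -0.4]
shift cm [ 29.73 -23.57  -1.15] turn [ 0.    -0.001  0.483]
```

Emit:
arm_command:
  deltas:
    - {"tx": 0, "ty": 0, "tz": 0, "ax": 0, "ay": 0, "az": -0.177, "hand": 8.5}
    - {"tx": 0, "ty": 0, "tz": 0, "ax": 0, "ay": 0, "az": -0.177, "hand": 8.5}
    - {"tx": 0, "ty": 0, "tz": 0, "ax": 0, "ay": 0, "az": -0.177, "hand": 8.5}
    - {"tx": 0, "ty": 0, "tz": 0, "ax": 0, "ay": 0, "az": -0.177, "hand": 8.5}
    - {"tx": 0, "ty": 0, "tz": 0, "ax": 0, "ay": 0, "az": -0.177, "hand": 8.5}

```text
time: 2.3
tool_pos: [314.3, -303.0, 358.4]
ee_rot: [0.0, 0.831, 0.556, 0.0]
wrist_force: [-0.0, 0.2, -1.0]
grip_width: 0.999
grip_force: 0.0
```

Emit:
arm_command:
  deltas:
    - {"tx": 0, "ty": 0, "tz": 0, "ax": 0, "ay": 0, "az": -0.177, "hand": 8.5}
    - {"tx": 0, "ty": 0, "tz": 0, "ax": 0, "ay": 0, "az": -0.177, "hand": 8.5}
    - {"tx": 0, "ty": 0, "tz": 0, "ax": 0, "ay": 0, "az": -0.177, "hand": 8.5}
    - {"tx": 0, "ty": 0, "tz": 0, "ax": 0, "ay": 0, "az": -0.177, "hand": 8.5}
    - {"tx": 0, "ty": 0, "tz": 0, "ax": 0, "ay": 0, "az": -0.177, "hand": 8.5}

```text
time: 2.92
tool_pos: [314.3, -303.0, 358.4]
ee_rot: [0.0, 0.513, 0.858, -0.0]
wrist_force: [0.6, -0.7, 0.3]
grip_width: 0.996
grip_force: 0.0
```

Emit:
arm_command:
  deltas:
    - {"tx": 0, "ty": 0, "tz": 0, "ax": 0, "ay": 0, "az": -0.177, "hand": 8.5}
    - {"tx": 0, "ty": 0, "tz": 0, "ax": 0, "ay": 0, "az": -0.177, "hand": 8.5}
    - {"tx": 0, "ty": 0, "tz": 0, "ax": 0, "ay": 0, "az": -0.177, "hand": 8.5}
    - {"tx": 0, "ty": 0, "tz": 0, "ax": 0, "ay": 0, "az": -0.177, "hand": 8.5}
    - {"tx": 0, "ty": 0, "tz": 0, "ax": 0, "ay": 0, "az": -0.18, "hand": 8.5}

```text
time: 3.55
tool_pos: [314.3, -303.0, 358.4]
ee_rot: [0.0, 0.094, 0.996, -0.0]
wrist_force: [-1.2, 0.1, 0.5]
grip_width: 0.997
grip_force: 0.0
```

```bash
python3 -c "
from h import *
plan([533,9,370],-0.1946+np.pi)"
```

```text
t 3.55 pos [ 314.3 -303.   358.4] q [-0.77 -0.11  0.2   1.88  0.   -0.58] F [-1.2  0.1  0.5]
shift cm [-15.62  34.75  -1.16] turn [-0.     0.     0.006]
```

Emit:
arm_command:
  deltas:
    - {"tx": -2.2, "ty": 5, "tz": -0.2, "ax": 0, "ay": 0, "az": 0, "hand": 8.5}
    - {"tx": -2.2, "ty": 5, "tz": -0.2, "ax": 0, "ay": 0, "az": 0, "hand": 8.5}
    - {"tx": -2.2, "ty": 5, "tz": -0.2, "ax": 0, "ay": 0, "az": 0, "hand": 8.5}
    - {"tx": -2.2, "ty": 5, "tz": -0.2, "ax": 0, "ay": 0, "az": 0, "hand": 8.5}
    - {"tx": -2.2, "ty": 5, "tz": -0.2, "ax": 0, "ay": 0, "az": 0, "hand": 8.5}

```text
time: 4.18
tool_pos: [471.3, -77.4, 368.5]
ee_rot: [0.0, 0.097, 0.995, -0.0]
wrist_force: [0.2, -0.6, -0.1]
grip_width: 1.0
grip_force: 0.0
```

Emit:
arm_command:
  deltas:
    - {"tx": -2.2, "ty": 4.8, "tz": -0.1, "ax": 0, "ay": 0, "az": 0, "hand": 8.5}
    - {"tx": 0, "ty": 0, "tz": 0, "ax": 0, "ay": 0, "az": 0, "hand": 8.5}

```text
time: 4.42
tool_pos: [502.9, -33.6, 368.2]
ee_rot: [-0.001, 0.095, 0.995, 0.0]
wrist_force: [-0.6, 0.7, -0.5]
grip_width: 0.994
grip_force: 0.0
```

```bash
python3 - <<'E'
from h import *
plan([533,9,370],-0.1946+np.pi)
rs=[]
for c in("wrist","side","top"):
    p=camera_params(c);im,dep=camera(c);cv2.imwrite(f"pics/{c}1.png",im[:,:,::-1])
    for r in spot_point("knob",c)[:2]:
        u=r["pixel"];o,d=ray(p,u);z=dep[min(479,int(u[1])),min(639,int(u[0]))]
        print(c,r["confidence"],u,o+z*d,"at z278:",o+(278-o[2])/d[2]*d)
        if not any(q[0]==c for q in rs): rs.append((c,(o,d)))
for i in range(len(rs)):
    for j in range(i): print(rs[i][0],rs[j][0],tri(rs[i][1],rs[j][1]))
E
```

```text
t 4.42 pos [502.9 -33.6 368.2] q [-0.07  0.06  0.39  1.9   0.    0.12] F [-0.6  0.7 -0.5]
shift cm [-2.14  4.76 -0.18] turn [ 0.    -0.001  0.004]
wrist 0.62 [409.0, 285.6] [523.66663975  11.24672593 295.53807224] at z278: [532.71739709  13.73255104 278.        ]
side 0.57 [312.3, 220.2] [544.73862789   2.46247686 290.13016394] at z278: [537.43416146  13.91848377 278.        ]
top 0.58 [339.2, 240.5] [500.3893368   17.52998907 453.97742972] at z278: [533.13366902  10.71189204 278.        ]
side wrist (array([535.23569552,  15.23079388, 275.03213726]), [1.3394566869079392, 1.339456686907992])
top wrist (array([531.83459044,  12.07362063, 281.18882761]), [1.4142562593442447, 1.4142562593443022])
top side (array([535.32775393,  12.3367902 , 277.60545296]), [2.661142433674429, 2.661142433674382])
```

View pics/wrist1.png

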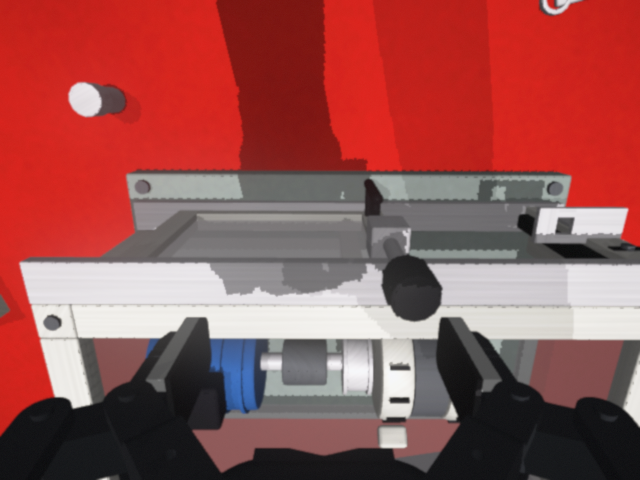

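The wrist picture shows the knob's top at about (413,290) with the stem going up to (392,240). The rails are level in the image, so the yaw is right. The strike plate with its hole is at (567,225). The three views agree on a knob centre of about (534,13,278). I'll move over it.

Emit:
arm_command:
  deltas:
    - {"tx": -2.1, "ty": 5.2, "tz": 0, "ax": 0, "ay": 0, "az": 0, "hand": 8.5}
    - {"tx": 0, "ty": 0, "tz": 3.8, "ax": 0, "ay": 0, "az": 0, "hand": 8.5}
    - {"tx": 0, "ty": 0, "tz": 0, "ax": 0, "ay": 0, "az": 0, "hand": 8.5}

```text
time: 5.1
tool_pos: [531.2, 10.2, 328.8]
ee_rot: [-0.002, 0.098, 0.995, -0.0]
wrist_force: [-0.4, -0.4, -0.5]
grip_width: 0.998
grip_force: 0.0
```

```bash
python3 - <<'E'
from h import *
plan([534,13,276],-0.1946+np.pi)
p=camera_params("wrist");im,dep=camera("wrist");cv2.imwrite("pics/wrist2.png",im[:,:,::-1])
for r in spot_point("knob","wrist")[:2]:
    u=r["pixel"];o,d=ray(p,u);print(r["confidence"],u,"at z278:",o+(278-o[2])/d[2]*d)
for r in cut_out("knob","wrist")[:1]: print(r["extent"])
E
```

```text
t 5.1 pos [531.2  10.2 328.8] q [ 0.02  0.09  0.34  1.82 -0.    0.21] F [-0.4 -0.4 -0.5]
shift cm [-0.25  0.33  5.28] turn [-0.001 -0.005 -0.001]
0.65 [324.9, 284.9] at z278: [532.32887738  11.95623036 278.        ]
[295.8, 229.7, 363.9, 327.9]
```

View pics/wrist2.png

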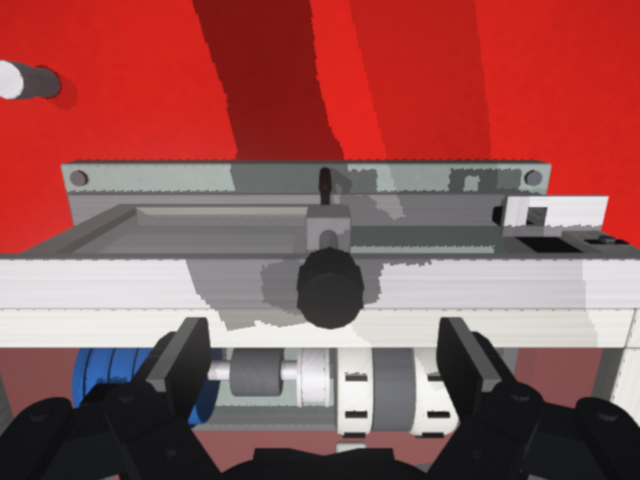

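The knob is at (330,288), midway between the fingers. I'll go down and grip it.

Emit:
arm_command:
  deltas:
    - {"tx": -0.2, "ty": 0.2, "tz": 2.6, "ax": 0, "ay": 0, "az": 0, "hand": 8.5}
    - {"tx": 0, "ty": 0, "tz": 2.6, "ax": 0, "ay": 0, "az": 0, "hand": 8.5}
    - {"tx": 0, "ty": 0, "tz": 0, "ax": 0, "ay": 0, "az": 0, "hand": 8.5}

```text
time: 5.62
tool_pos: [534.1, 11.7, 279.6]
ee_rot: [-0.0, 0.098, 0.995, -0.0]
wrist_force: [-1.2, 1.2, 0.6]
grip_width: 0.997
grip_force: 0.0
```

Emit:
arm_command:
  deltas:
    - {"tx": 0, "ty": 0, "tz": 0, "ax": 0, "ay": 0, "az": 0, "hand": 2}
    - {"tx": 0, "ty": 0, "tz": 0, "ax": 0, "ay": 0, "az": 0, "hand": 2}
    - {"tx": 0, "ty": 0, "tz": 0, "ax": 0, "ay": 0, "az": 0, "hand": 2}
    - {"tx": 0, "ty": 0, "tz": 0, "ax": 0, "ay": 0, "az": 0, "hand": 2}
    - {"tx": 0, "ty": 0, "tz": 0, "ax": 0, "ay": 0, "az": 0, "hand": 2}
  squeeze: 40

```text
time: 6.25
tool_pos: [534.7, 12.3, 279.6]
ee_rot: [0.0, 0.097, 0.995, 0.0]
wrist_force: [1.7, -0.5, 2.2]
grip_width: 0.336
grip_force: 39.8
```

Emit:
arm_command:
  deltas:
    - {"tx": 0, "ty": 0, "tz": 0, "ax": 0, "ay": 0, "az": 0, "hand": 2}
    - {"tx": 0, "ty": 0, "tz": 0, "ax": 0, "ay": 0, "az": 0, "hand": 2}
    - {"tx": 0, "ty": 0, "tz": 0, "ax": 0, "ay": 0, "az": 0, "hand": 2}

```text
time: 6.62
tool_pos: [534.7, 12.3, 279.3]
ee_rot: [0.0, 0.097, 0.995, 0.0]
wrist_force: [2.2, -0.1, 1.6]
grip_width: 0.338
grip_force: 39.8
```

```bash
python3 - <<'E'
from h import *
s=sense();print(s["grip_width"]*85.4,s["grip_force"]);plan([533,12,276],-0.1946+np.pi,s)
rs=[]
for c in("top","side"):
    p=camera_params(c);camera(c)
    for n in ("rig","knob"):
        for r in spot_point(n,c)[:1]:
            o,d=ray(p,r["pixel"]);h={"rig":0,"knob":278}[n];print(c,n,r["confidence"],o+(h-o[2])/d[2]*d)
E
```

```text
28.82840125759307 39.78753447532654
t 6.62 pos [534.7  12.3 279.3] q [ 0.02  0.06  0.21  1.72 -0.    0.22] F [ 2.2 -0.1  1.6]
shift cm [ 0.16 -0.06  0.33] turn [ 0.  0. -0.]
top rig 0.38 [527.15801459 406.85826339   0.        ]
side rig 0.73 [710.57876493 -45.600939     0.        ]
side knob 0.54 [538.30266879   2.40142369 278.        ]
```

Gripped at 28.8 mm. The frame geometry puts the door at about 167, so seal contact should come at about 153–173 mm of travel along +ty. I'll slide most of the way, then slowly.

Emit:
arm_command:
  deltas:
    - {"tx": 0, "ty": 1, "tz": 0, "ax": 0, "ay": 0, "az": 0, "hand": 2}
    - {"tx": 0, "ty": 2, "tz": 0, "ax": 0, "ay": 0, "az": 0, "hand": 2}
    - {"tx": 0, "ty": 2, "tz": 0, "ax": 0, "ay": 0, "az": 0, "hand": 2}

```text
time: 7.3
tool_pos: [544.3, 61.1, 279.3]
ee_rot: [0.0, 0.098, 0.995, -0.001]
wrist_force: [4.3, -5.1, 1.8]
grip_width: 0.335
grip_force: 40.4
```

```bash
cat >> h.py <<'E'
Y=np.array([0.1934,0.9811,0]);X=np.array([0.9811,-0.1934,0]);P0=np.array([534.7,12.3,279.3])
def st():
    s=sense();F=np.array(s["wrist_force"]);d=s["tool_pos"]-P0
    print("t %.2f along %.2f lat %.2f dz %.2f | Fy %.1f Fx %.1f Fz %.1f | grip %.1f %.0f"%(s["time"],d@Y,d@X,d[2],F@Y,F@X,F[2],s["grip_width"]*85.4,s["grip_force"]),np.round(s["moment"],2))
E
python3 -c "
from h import *
st()"
```

```text
t 7.30 along 49.72 lat -0.00 dz 0.01 | Fy -4.2 Fx 5.2 Fz 1.8 | grip 28.6 40 [-0.95 -0.85  0.04]
```

Emit:
arm_command:
  deltas:
    - {"tx": -0.05, "ty": 2, "tz": 0, "ax": 0, "ay": 0, "az": 0, "hand": 2}
    - {"tx": 0, "ty": 2, "tz": 0, "ax": 0, "ay": 0, "az": 0, "hand": 2}
    - {"tx": 0, "ty": 2, "tz": 0, "ax": 0, "ay": 0, "az": 0, "hand": 2}
    - {"tx": 0, "ty": 1.5, "tz": 0, "ax": 0, "ay": 0, "az": 0, "hand": 2}
    - {"tx": 0, "ty": 1, "tz": 0, "ax": 0, "ay": 0, "az": 0, "hand": 2}

```text
time: 7.92
tool_pos: [561.1, 145.7, 279.1]
ee_rot: [-0.0, 0.097, 0.995, -0.0]
wrist_force: [-1.2, -3.6, 1.4]
grip_width: 0.338
grip_force: 40.5
```

```bash
python3 - <<'E'
from h import *
st()
p=camera_params("wrist");im,dep=camera("wrist");cv2.imwrite("pics/wrist3.png",im[:,:,::-1])
E
```

```text
t 7.92 along 136.01 lat 0.08 dz -0.23 | Fy -3.8 Fx -0.5 Fz 1.4 | grip 28.8 41 [-0.62  0.23 -0.02]
```

View pics/wrist3.png

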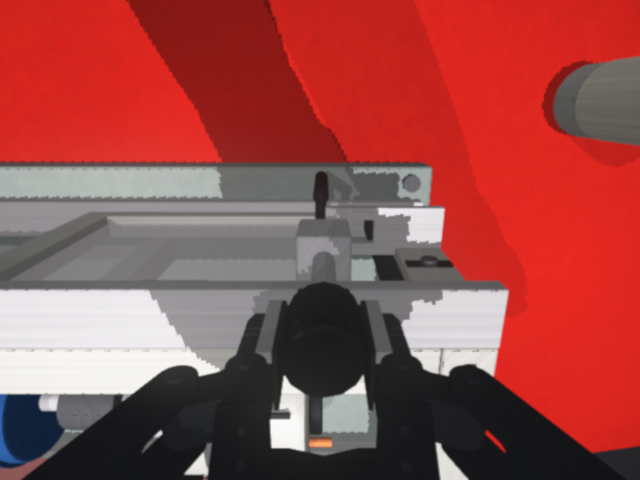

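The knob is held at (320,340). The door's stile edge is at about x=352 and the black seal at about x=375, so a gap of roughly 15–25 mm remains. I'll go on slowly, watching the force.

Emit:
arm_command:
  deltas:
    - {"tx": 0, "ty": 0.4, "tz": 0, "ax": 0, "ay": 0, "az": 0, "hand": 2}
    - {"tx": 0, "ty": 0.4, "tz": 0, "ax": 0, "ay": 0, "az": 0, "hand": 2}
    - {"tx": 0, "ty": 0.2, "tz": 0, "ax": 0, "ay": 0, "az": 0, "hand": 2}
    - {"tx": 0, "ty": 0.2, "tz": 0, "ax": 0, "ay": 0, "az": 0, "hand": 2}

```text
time: 8.48
tool_pos: [563.2, 156.3, 279.0]
ee_rot: [-0.0, 0.097, 0.995, -0.0]
wrist_force: [-4.1, -1.6, -1.8]
grip_width: 0.341
grip_force: 40.4
```

```bash
python3 -c "
from h import *
st()"
```

```text
t 8.47 along 146.81 lat 0.14 dz -0.31 | Fy -2.3 Fx -3.7 Fz -1.8 | grip 29.1 40 [-0.44  0.74  0.05]
```

Emit:
arm_command:
  deltas:
    - {"tx": 0, "ty": 0.1, "tz": 0, "ax": 0, "ay": 0, "az": 0, "hand": 2}
    - {"tx": 0, "ty": 0.1, "tz": 0, "ax": 0, "ay": 0, "az": 0, "hand": 2}
    - {"tx": 0, "ty": 0.1, "tz": 0, "ax": 0, "ay": 0, "az": 0, "hand": 2}

```text
time: 8.85
tool_pos: [563.8, 159.4, 279.0]
ee_rot: [-0.0, 0.097, 0.995, -0.0]
wrist_force: [-4.2, -2.4, -3.3]
grip_width: 0.34
grip_force: 40.3
```

```bash
python3 -c "
from h import *
st()"
```

```text
t 8.85 along 149.93 lat 0.13 dz -0.31 | Fy -3.1 Fx -3.6 Fz -3.3 | grip 29.0 40 [-0.43  0.84  0.01]
```

Emit:
arm_command:
  deltas:
    - {"tx": 0, "ty": 0.1, "tz": 0, "ax": 0, "ay": 0, "az": 0, "hand": 2}
    - {"tx": 0, "ty": 0.1, "tz": 0, "ax": 0, "ay": 0, "az": 0, "hand": 2}
    - {"tx": 0.02, "ty": 0.1, "tz": 0, "ax": 0, "ay": 0, "az": 0, "hand": 2}
    - {"tx": 0, "ty": 0.1, "tz": 0, "ax": 0, "ay": 0, "az": 0, "hand": 2}

```text
time: 9.35
tool_pos: [564.6, 163.3, 279.1]
ee_rot: [-0.0, 0.097, 0.995, -0.0]
wrist_force: [-3.9, -2.3, -3.6]
grip_width: 0.34
grip_force: 40.3
```

```bash
python3 -c "
from h import *
st()"
```

```text
t 9.35 along 153.97 lat 0.12 dz -0.22 | Fy -3.0 Fx -3.4 Fz -3.6 | grip 29.0 40 [-0.44  0.68  0.01]
```

Emit:
arm_command:
  deltas:
    - {"tx": 0, "ty": 0.1, "tz": 0, "ax": 0, "ay": 0, "az": 0, "hand": 2}
    - {"tx": 0, "ty": 0.1, "tz": 0, "ax": 0, "ay": 0, "az": 0, "hand": 2}
    - {"tx": 0.0, "ty": 0.1, "tz": 0, "ax": 0, "ay": 0, "az": 0, "hand": 2}

```text
time: 9.72
tool_pos: [565.2, 166.3, 279.3]
ee_rot: [-0.0, 0.097, 0.995, -0.0]
wrist_force: [-3.7, -3.0, -4.3]
grip_width: 0.337
grip_force: 40.3
```

```bash
python3 -c "
from h import *
st()"
```

```text
t 9.72 along 157.02 lat 0.13 dz -0.03 | Fy -3.6 Fx -3.1 Fz -4.3 | grip 28.8 40 [-0.42  0.74  0.03]
```

Emit:
arm_command:
  deltas:
    - {"tx": 0.02, "ty": 0.1, "tz": 0, "ax": 0, "ay": 0, "az": 0, "hand": 2}
    - {"tx": 0, "ty": 0.1, "tz": 0, "ax": 0, "ay": 0, "az": 0, "hand": 2}
    - {"tx": 0, "ty": 0.1, "tz": 0.02, "ax": 0, "ay": 0, "az": 0, "hand": 2}

```text
time: 10.1
tool_pos: [565.6, 168.5, 279.3]
ee_rot: [0.0, 0.098, 0.995, -0.001]
wrist_force: [-3.8, -8.1, -1.5]
grip_width: 0.342
grip_force: 40.4
```

```bash
python3 -c "
from h import *
st()"
```

```text
t 10.10 along 159.25 lat 0.11 dz -0.00 | Fy -8.7 Fx -2.2 Fz -1.5 | grip 29.2 40 [-1.5   0.79  0.02]
```

Emit:
arm_command:
  deltas:
    - {"tx": 0, "ty": 0.1, "tz": 0, "ax": 0, "ay": 0, "az": 0, "hand": 2}
    - {"tx": 0, "ty": 0.1, "tz": 0, "ax": 0, "ay": 0, "az": 0, "hand": 2}

```text
time: 10.35
tool_pos: [565.9, 169.8, 279.3]
ee_rot: [0.0, 0.098, 0.995, -0.001]
wrist_force: [-4.2, -12.4, -1.3]
grip_width: 0.34
grip_force: 40.5
```

```bash
python3 -c "
from h import *
st()"
```

```text
t 10.35 along 160.59 lat 0.11 dz -0.01 | Fy -13.0 Fx -1.7 Fz -1.3 | grip 29.1 40 [-2.2   0.9   0.08]
```

The seal was met at about 157.4 and the slope matches 3 N/mm. The target is about 161.4 with Fy near -15.

Emit:
arm_command:
  deltas:
    - {"tx": 0, "ty": 0.12, "tz": 0, "ax": 0, "ay": 0, "az": 0, "hand": 2}
    - {"tx": 0, "ty": 0, "tz": 0, "ax": 0, "ay": 0, "az": 0, "hand": 2}
    - {"tx": 0, "ty": 0, "tz": 0, "ax": 0, "ay": 0, "az": 0, "hand": 2}

```text
time: 10.72
tool_pos: [566.1, 170.7, 279.3]
ee_rot: [0.0, 0.098, 0.995, -0.002]
wrist_force: [-6.1, -12.6, -2.4]
grip_width: 0.343
grip_force: 40.6
```

```bash
python3 -c "
from h import *
st()"
```

```text
t 10.72 along 161.46 lat 0.13 dz -0.01 | Fy -13.6 Fx -3.5 Fz -2.4 | grip 29.3 41 [-2.26  0.95 -0.  ]
```

Emit:
arm_command:
  deltas:
    - {"tx": 0, "ty": 0, "tz": 0.2, "ax": 0, "ay": 0, "az": 0, "hand": 2}
    - {"tx": 0, "ty": 0, "tz": 0.2, "ax": 0, "ay": 0, "az": 0, "hand": 2}
    - {"tx": 0, "ty": 0, "tz": 0.1, "ax": 0, "ay": 0, "az": 0, "hand": 2}

```text
time: 11.1
tool_pos: [566.1, 170.7, 274.9]
ee_rot: [0.001, 0.098, 0.995, -0.001]
wrist_force: [-5.7, -12.4, 1.9]
grip_width: 0.339
grip_force: 40.7
```

```bash
python3 -c "
from h import *
st()"
```

```text
t 11.10 along 161.47 lat 0.13 dz -4.38 | Fy -13.3 Fx -3.2 Fz 1.9 | grip 29.0 41 [-2.39  1.13  0.07]
```

Emit:
arm_command:
  deltas:
    - {"tx": 0, "ty": 0, "tz": 0.1, "ax": 0, "ay": 0, "az": 0, "hand": 2}
    - {"tx": 0, "ty": 0, "tz": 0.1, "ax": 0, "ay": 0, "az": 0, "hand": 2}

```text
time: 11.35
tool_pos: [566.0, 170.7, 273.0]
ee_rot: [0.001, 0.098, 0.995, -0.001]
wrist_force: [-5.7, -12.6, 2.4]
grip_width: 0.342
grip_force: 40.7
```

```bash
python3 -c "
from h import *
st()"
```

```text
t 11.35 along 161.47 lat 0.12 dz -6.30 | Fy -13.5 Fx -3.1 Fz 2.4 | grip 29.2 41 [-2.36  1.2   0.07]
```

At 6.3 mm down the resistance is only 2.4 N, so the bolt is entering the hole. I'll continue down.

Emit:
arm_command:
  deltas:
    - {"tx": 0, "ty": 0, "tz": 0.2, "ax": 0, "ay": 0, "az": 0, "hand": 2}
    - {"tx": 0, "ty": 0, "tz": 0.2, "ax": 0, "ay": 0, "az": 0, "hand": 2}
    - {"tx": 0, "ty": 0, "tz": 0.2, "ax": 0, "ay": 0, "az": 0, "hand": 2}
    - {"tx": 0, "ty": 0, "tz": 0.2, "ax": 0, "ay": 0, "az": 0, "hand": 2}

```text
time: 11.85
tool_pos: [566.1, 170.7, 265.0]
ee_rot: [0.001, 0.098, 0.995, -0.001]
wrist_force: [-6.3, -12.5, 2.3]
grip_width: 0.338
grip_force: 40.7
```

```bash
python3 -c "
from h import *
st()"
```

```text
t 11.85 along 161.47 lat 0.13 dz -14.30 | Fy -13.5 Fx -3.8 Fz 2.3 | grip 28.9 41 [-2.32  1.14  0.04]
```

Emit:
arm_command:
  deltas:
    - {"tx": 0, "ty": 0, "tz": 0.2, "ax": 0, "ay": 0, "az": 0, "hand": 2}
    - {"tx": 0, "ty": 0, "tz": 0.2, "ax": 0, "ay": 0, "az": 0, "hand": 2}
    - {"tx": 0, "ty": 0, "tz": 0.2, "ax": 0, "ay": 0, "az": 0, "hand": 2}

```text
time: 12.22
tool_pos: [566.1, 170.7, 259.0]
ee_rot: [0.001, 0.098, 0.995, -0.001]
wrist_force: [-6.1, -12.8, 1.9]
grip_width: 0.34
grip_force: 40.7
```

```bash
python3 -c "
from h import *
st()"
```

```text
t 12.22 along 161.48 lat 0.14 dz -20.35 | Fy -13.7 Fx -3.5 Fz 1.9 | grip 29.0 41 [-2.31  1.18  0.06]
```

Now the final millimetres, down to the end stop and watching Fz.

Emit:
arm_command:
  deltas:
    - {"tx": 0, "ty": 0, "tz": 0.1, "ax": 0, "ay": 0, "az": 0, "hand": 2}
    - {"tx": 0, "ty": 0, "tz": 0.08, "ax": 0, "ay": 0, "az": 0, "hand": 2}

```text
time: 12.48
tool_pos: [566.1, 170.7, 258.2]
ee_rot: [0.001, 0.098, 0.995, -0.001]
wrist_force: [-7.6, -12.9, 11.3]
grip_width: 0.341
grip_force: 41.7
```

```bash
python3 -c "
from h import *
st()"
```

```text
t 12.47 along 161.51 lat 0.15 dz -21.06 | Fy -14.1 Fx -4.9 Fz 11.3 | grip 29.1 42 [-2.51  1.53  0.05]
```

Emit:
arm_command:
  deltas:
    - {"tx": 0, "ty": 0, "tz": 0.08, "ax": 0, "ay": 0, "az": 0, "hand": 2}
    - {"tx": 0, "ty": 0, "tz": 0, "ax": 0, "ay": 0, "az": 0, "hand": 2}

```text
time: 12.72
tool_pos: [566.1, 170.7, 258.2]
ee_rot: [0.002, 0.098, 0.995, -0.001]
wrist_force: [-8.4, -13.5, 12.5]
grip_width: 0.337
grip_force: 41.8
```

```bash
python3 -c "
from h import *
st()"
```

```text
t 12.72 along 161.49 lat 0.15 dz -21.11 | Fy -14.9 Fx -5.6 Fz 12.5 | grip 28.8 42 [-2.57  1.66 -0.02]
```

The bolt reached its stop after about 21–22 mm. I'll let go, rise and check.

Emit:
arm_command:
  deltas:
    - {"tx": 0, "ty": 0, "tz": 0, "ax": 0, "ay": 0, "az": 0, "hand": 6}
    - {"tx": 0, "ty": 0, "tz": 0, "ax": 0, "ay": 0, "az": 0, "hand": 6}
    - {"tx": 0, "ty": 0, "tz": 0, "ax": 0, "ay": 0, "az": 0, "hand": 6}
    - {"tx": 0, "ty": 0, "tz": 0, "ax": 0, "ay": 0, "az": 0, "hand": 6}

```text
time: 13.22
tool_pos: [566.3, 172.6, 255.4]
ee_rot: [0.0, 0.097, 0.995, 0.0]
wrist_force: [0.1, 0.7, -0.4]
grip_width: 0.701
grip_force: 0.0
```

Emit:
arm_command:
  deltas:
    - {"tx": 0, "ty": -0.1, "tz": -1, "ax": 0, "ay": 0, "az": 0, "hand": 6}
    - {"tx": 0, "ty": 0, "tz": -3, "ax": 0, "ay": 0, "az": 0, "hand": 6}
    - {"tx": 0, "ty": 0, "tz": -3, "ax": 0, "ay": 0, "az": 0, "hand": 6}
    - {"tx": 0, "ty": 0, "tz": 0, "ax": 0, "ay": 0, "az": 0, "hand": 6}

```text
time: 13.72
tool_pos: [566.6, 171.6, 328.5]
ee_rot: [0.002, 0.097, 0.995, 0.001]
wrist_force: [0.6, 0.3, 0.4]
grip_width: 0.701
grip_force: 0.0
```

```bash
python3 - <<'E'
from h import *
st()
rs=[]
for c in("wrist","side","top"):
    p=camera_params(c);im,dep=camera(c);cv2.imwrite(f"pics/{c}4.png",im[:,:,::-1])
    for r in spot_point("knob",c)[:1]:
        o,d=ray(p,r["pixel"]);X1=o+(256-o[2])/d[2]*d
        print(c,r["confidence"],r["pixel"],X1,"along",(X1-P0)@Y);rs.append((c,(o,d)))
for i in range(len(rs)):
    for j in range(i): print(rs[i][0],rs[j][0],tri(rs[i][1],rs[j][1]))
E
```

```text
t 13.72 along 162.42 lat 0.45 dz 49.20 | Fy 0.4 Fx 0.5 Fz 0.4 | grip 59.9 0 [-0.02  0.03  0.  ]
wrist 0.96 [313.6, 261.3] [563.7262229  168.24960806 256.        ] along 158.61583197610696
side 0.69 [358.6, 193.4] [563.62771893 170.60171709 256.        ] along 160.90443547353348
side wrist (array([563.8424631 , 168.75288107, 257.14189082]), [0.6699638987047479, 0.6699638987046319])
```

View pics/wrist4.png

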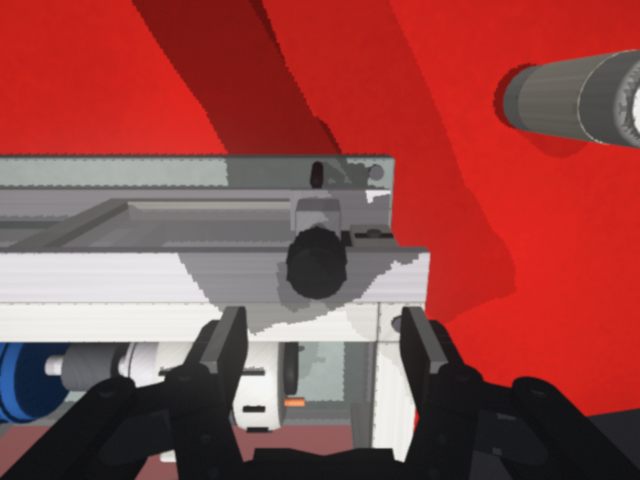

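The wrist picture shows the knob at (316,262), lowered, with the stile against the jamb at x≈345. Triangulation gives a height of 257 (256 is bolted), and the door stayed shut. To make sure the bolt is fully down, I'll press gently on the knob's top with shut fingers. The top should be at 273, which is TCP 290.

Emit:
arm_command:
  deltas:
    - {"tx": 0.1, "ty": -0.2, "tz": 0, "ax": 0, "ay": 0, "az": 0, "hand": 0}
    - {"tx": 0, "ty": 0, "tz": 0, "ax": 0, "ay": 0, "az": 0, "hand": 0}
    - {"tx": 0, "ty": 0, "tz": 0, "ax": 0, "ay": 0, "az": 0, "hand": 0}
    - {"tx": 0, "ty": 0, "tz": 0, "ax": 0, "ay": 0, "az": 0, "hand": 0}
    - {"tx": 0, "ty": 0, "tz": 0, "ax": 0, "ay": 0, "az": 0, "hand": 0}

```text
time: 14.65
tool_pos: [564.7, 169.7, 325.5]
ee_rot: [0.0, 0.097, 0.995, 0.0]
wrist_force: [-0.1, -0.3, -1.1]
grip_width: -0.001
grip_force: 0.0
```

Emit:
arm_command:
  deltas:
    - {"tx": 0, "ty": 0, "tz": 0, "ax": 0, "ay": 0, "az": 0, "hand": 0}
    - {"tx": 0, "ty": 0, "tz": 1.5, "ax": 0, "ay": 0, "az": 0, "hand": 0}
    - {"tx": 0, "ty": 0, "tz": 1.5, "ax": 0, "ay": 0, "az": 0, "hand": 0}
    - {"tx": 0, "ty": 0, "tz": 0.4, "ax": 0, "ay": 0, "az": 0, "hand": 0}
    - {"tx": 0, "ty": 0, "tz": 0.2, "ax": 0, "ay": 0, "az": 0, "hand": 0}

```text
time: 15.28
tool_pos: [564.5, 169.7, 290.0]
ee_rot: [0.0, 0.097, 0.995, 0.0]
wrist_force: [-1.7, 0.0, 7.3]
grip_width: 0.004
grip_force: 3.7
```

Emit:
arm_command:
  deltas:
    - {"tx": 0, "ty": 0, "tz": 0.1, "ax": 0, "ay": 0, "az": 0, "hand": 0}
    - {"tx": 0, "ty": 0, "tz": 0.1, "ax": 0, "ay": 0, "az": 0, "hand": 0}

```text
time: 15.52
tool_pos: [564.5, 169.7, 289.9]
ee_rot: [0.001, 0.097, 0.995, 0.001]
wrist_force: [-3.9, -0.8, 14.6]
grip_width: 0.001
grip_force: 7.1
```

The knob's top is at 273 and stays there under 14.6 N, so the bolt is fully down. I'll back off.

Emit:
arm_command:
  deltas:
    - {"tx": 0, "ty": 0, "tz": -2, "ax": 0, "ay": 0, "az": 0, "hand": 0}
    - {"tx": 0, "ty": 0, "tz": -5, "ax": 0, "ay": 0, "az": 0, "hand": 0}
    - {"tx": 0, "ty": 0, "tz": -3, "ax": 0, "ay": 0, "az": 0, "hand": 0}
    - {"tx": 0, "ty": 0, "tz": 0, "ax": 0, "ay": 0, "az": 0, "hand": 0}

```text
time: 16.02
tool_pos: [565.1, 169.8, 390.5]
ee_rot: [0.002, 0.097, 0.995, 0.001]
wrist_force: [-0.6, 0.4, -0.2]
grip_width: 0.005
grip_force: 0.0
```

```bash
python3 -c "
from h import *
st();print(close_job())"
```

```text
t 16.02 along 160.37 lat -0.65 dz 111.19 | Fy 0.3 Fx -0.6 Fz -0.2 | grip 0.4 0 [-0.01 -0.05 -0.  ]
the job is handed in; nothing more can be done
None
```

The door is shut against the seal (about 4 mm of squeeze, under 15 N at the wrist), the bolt is fully down, the arm is clear, and the job was handed in at 16 s with nothing else on the bench touched.

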